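# Turn the two-hole gasket leaf over its rings

### The arm

A 6-joint arm with a two-finger parallel gripper is mounted at the origin on a cart in front of the work surface, level with it; the furniture and walls round the work are solid. World frame = base frame: x ahead of the robot, y to its left, z up, the work surface at z = 0. Lengths are in m, angles in rad, forces in N, time in s.
With the tool pointing down it reaches from about 0.35 to 0.775 m from the base axis. Payload 5.5 kg.
Tool frame: the origin (TCP) lies between the finger pads; the fingertips stand 11 mm ahead of it and the grasp point (between the pads) lies 8 mm behind it (tips_ahead is the distance from the TCP to the fingertips, in m); z points along the fingers, y is the line along which they close (so a half turn about z gives the same grasp; the last joint's range is limited). The gripper opens to 85 mm and grips with 20 to 120 N. Pads are 22 mm wide; open, the fingers measure 114 mm over their backs; the gripper's body (76 mm by 85 mm) begins 54 mm behind the grasp point. The pads swing forward as they close: fully open they stand 13 mm farther back than shut.
Start: joints at [1.153, 0.313, 0.046, 1.304, 0, 1.431], TCP at [0.158, 0.553, 0.242] pointing down, gripper open.
Joint ranges: [-2.76, 2.76], [-0.86, 1.69], [-1.03, 1.26], [-2.2, 2.34], [-1.47, 1.5], [-3.14, 3.14]. Speed limits (rad/s): [2.57, 2.57, 3.14, 3.14, 3.14, 3.14].

### API

Orientations are given as a unit quaternion [w, x, y, z].
In Python, from workcell import * gives the robot as it stands. The module is installed in compiled form; this text tells all that it offers.
- The arm moves only by the tool jog_arm, never from a script. Its argument "moves" is a list of rows, each an object with "fingers": the closure, from 0 (fully open) to 1 (shut); "slide": the shift along the tool's x, y, z in mm, a list of three; "angular": the turn, a rotation vector about the tool's x, y, z in degrees, a list of three. A call has 1 to 10 rows; each row is the pose to reach, as a shift and turn from the pose commanded when the call began, along the tool's axes at that moment; what a row does not reach only later rows make up. A row lasts 1/12 s, in which the tool goes at most 41.7 mm and 7.16 degrees, less where a joint would pass 70% of its speed; a pose out of reach is approached as far as the arm can. A call with a gripper value outside its range is refused whole. The fingers move at their own pace and stop on an object; "squeeze" is the grip in N (left out, the last holds). Time passes only in rows, so rows that repeat a pose let the fingers close. It gives the time, the measured TCP pose, the force, the opening and the grip force at its end, in the units of the state.
- get_state(): the state, without advancing time (a new reading comes with each control period).
- read_camera(name): name is "scene" or "side" or "wrist"; returns a dict with "color" (420x560x3 uint8, red, green, blue), "fovy" (degrees; the focal length in pixels is half the picture's height over the tangent of half this angle, whatever the lens; pixels are square), "cx", "cy" (the principal point, pixels), "world_from_camera" (4x4, takes a point from camera to world coordinates); the wrist camera has in their place "tool_from_camera" (4x4, takes a point from camera to tool coordinates, whose origin is the TCP and whose axes are the flange's). Camera axes: x right, y down, z forward; pixel columns grow to the right and rows downward; lengths in m; the calibration is good to about 2 mm. A picture is of the moment at which its call begins: read the wrist's pose just before it. There is no depth.
- hand_in(): hands the job in; it is judged then, once.
Trained networks look in a picture, given as the dict that the camera call returned (one of the last four; its "shot" number tells which), for a name from the list of things; names that differ only in an ending like _2 or _b are one class to them, and where a whole thing is asked for, a point or a joint stands for the part that bears it (a point fixed in the world has none). Each returns a list of dicts, best first, with "p" (0 to 1); they miss things now and then, are a little off and sometimes report something else, mostly with a low value. They report only what shows in the picture. A call takes as long as a camera call.
- look_for(target, picture): "point" ([column, row] in pixels, amid what is visible of it).
- tip_of(target, picture): "point" ([column, row] in pixels: a listed point, or the origin of a listed thing).
The state is a dict: "clock": time; "joint_pos": joint angles; "qvel": joint speeds; "tau": joint torques, N m; "tcp_pos": TCP position; "orientation": TCP orientation; "wrist_force": force on the tool from outside, world axes, zero at the start; "ft_torque": the same for the moment, N m; "finger_gap": finger opening in m; "grip_force": force on a finger pad.
Only numpy, scipy, OpenCV 4.12 (cv2) and the standard library are available. Lean on these libraries where they do the work, as an engineer would, in place of code of your own. Each camera call takes 0.05 s, during which the arm holds its last target. There are 200 camera calls.

### The job

Two ring-bound sets of stiff gasket sample leaves lie open on the bench. On the set whose top left leaf has two big round holes, turn that leaf over across its rings, so that it lies flat on the same set's right-hand pile (right as seen from the robot) with its cork-lined back face up. Leave the leaf with the three slots, on the other set, lying as it is.

Things in the scene. Friction and masses are not known exactly. Their poses are not given: they have to be found in the camera images.
- port_leaf_bar (a point): Centre of the pull bar on the leaf to turn: round steel bar, 12 mm thick, 28 mm long, parallel to the ring axis, on the end of a tongue 14 mm wide, 40 mm above the bench with nothing under it. The leaf (aluminium, cork-backed, 92 mm along the axis x 96 mm, 5 mm thick, 150 g) has two 30 mm holes; its edge is 35 mm from the bar's centre. Gripped by its end faces the bar can turn in the fingers.
- port_leaf_hinge (a point): Fixed point in the middle of that set's ring axis, 40 mm above the bench, 143 mm from the bar's centre. Its x axis runs along the rings' axis (away from the robot, within 12 degrees), y towards the left pile, z up. Rings of 20 mm outer radius stand 30 mm to either side. The set does not move; its two piles are 37 mm high and end 104 mm from the axis (cover board: 107 mm).
- port_leaf (a joint): Angle of the two-hole leaf about the ring axis, rad: 0 = flat on the left pile (start), 1.57 = upright, 3.14 = flat on the right pile. It turns easily, with slight friction, and sinks to the nearer side when let go.
- slot_leaf (a joint): Same angle for the leaf of the other set, alike in size and build but with three long slots in place of the round holes: 0 = flat on its left pile, as at the start.

How it is judged:
By the outcome, as a careful person would: the job done as asked, in the order asked, and still so for the second after the job is handed in, with the robot touching nothing.
It also fails if it takes over 38 s, if anything falls off the work surface, if the arm or the gripper's body presses on something with over 40 N, if the wrist force passes 120 N, or if a joint passes its speed limit or range.

## Working session

There is one attempt and no reset: what is moved stays moved. The work goes in short steps, Python scripts to look and compute and a tool call to move; the robot and the scene stay as the last step left them, time stands still between calls to the robot, and variables do not carry over. Pictures are saved under pics/ and viewed, at most 10 in all, crops included, and the job is handed in when it is done.

Besides the shell and the picture viewer there is one more tool, called by a JSON object that holds its "api" and its "payload". jog_arm: Moves the arm, as the interface text tells. Its arguments: {"type":"object","properties":{"moves":{"type":"array","items":{"type":"object","properties":{"fingers":{"type":"number"},"slide":{"type":"array","items":{"type":"number"}},"angular":{"type":"array","items":{"type":"number"}}}}},"squeeze":{"type":"number"}},"required":["moves"]}

```bash
mkdir -p pics; cat > h.py <<'E'
from workcell import *
import numpy as np, cv2
from scipy.spatial.transform import Rotation as R
def rot(q): return R.from_quat([q[1],q[2],q[3],q[0]]).as_matrix()
def cam(n):
    s=get_state(); p=read_camera(n)
    if n=="wrist":
        T=np.eye(4);T[:3,:3]=rot(s["orientation"]);T[:3,3]=s["tcp_pos"]; p["W"]=T@np.array(p["tool_from_camera"])
    else: p["W"]=np.array(p["world_from_camera"])
    return p
def ray(p,uv):
    f=210/np.tan(np.radians(p["fovy"])/2)
    d=p["W"][:3,:3]@np.array([(uv[0]-p["cx"])/f,(uv[1]-p["cy"])/f,1]); return p["W"][:3,3],d/np.linalg.norm(d)
def atz(p,uv,z):
    o,d=ray(p,uv); return o+d*(z-o[2])/d[2]
def save(p,n): cv2.imwrite("pics/"+n,p["color"][:,:,::-1])
E
python3 - <<'E'
from h import *
np.set_printoptions(precision=4,suppress=True)
s=get_state();print(s)
for n in ["scene","side","wrist"]:
    p=cam(n);save(p,n+"1.png");print(n,p["fovy"],p["W"][:3,3])
    for t in ["port_leaf_bar","port_leaf_hinge","port_leaf","slot_leaf"]:
        for f in (look_for,tip_of):
            try:
                for r in f(t,p)[:3]: print(t,f.__name__,r["point"],r["p"],atz(p,r["point"],.04))
            except Exception as e: print(t,f.__name__,e)
a=cv2.imread("pics/scene1.png");b=cv2.imread("pics/side1.png")
E
```

```text
{'clock': 0.0, 'joint_pos': array([1.1534, 0.314 , 0.045 , 1.3036, 0.    , 1.4312]), 'qvel': array([ 0.0008, -0.0012, -0.0003,  0.0001, -0.0008, -0.0005]), 'tau': array([ -0.0003, -48.0626,  29.8532,   0.0193,  -0.0001,  -0.    ]), 'tcp_pos': array([0.1575, 0.5525, 0.2414]), 'orientation': array([-0.0003,  0.1385,  0.9904, -0.0009]), 'wrist_force': array([ 0.0407, -0.7014, -0.2633]), 'ft_torque': array([0.0117, 0.0281, 0.076 ]), 'grip_force': 0.0, 'finger_gap': 0.08531404964039455}
scene 56.70680179140181 [ 0.0247 -0.4804  0.6997]
port_leaf_bar call [229.4, 186.4] 0.59 [0.5052 0.2665 0.04  ]
port_leaf_bar call [205.2, 179.6] 0.79 [0.4728 0.3392 0.04  ]
port_leaf_hinge call [245.3, 204.5] 0.75 [0.4891 0.1736 0.04  ]
port_leaf_hinge call [243.5, 194.9] 0.91 [0.5109 0.2094 0.04  ]
port_leaf call [228.4, 186.4] 0.56 [0.5031 0.2683 0.04  ]
port_leaf call it knows: port_leaf_bar, port_leaf_hinge
slot_leaf call [342.2, 247.8] 0.89 [ 0.5596 -0.1042  0.04  ]
slot_leaf call it knows: port_leaf_bar, port_leaf_hinge
side 42.89738227820966 [-0.3831 -0.4255  0.9094]
port_leaf_bar call [208.2, 198.9] 0.8 [0.5027 0.2682 0.04  ]
port_leaf_bar call [184.5, 192.9] 0.64 [0.4946 0.3387 0.04  ]
port_leaf_hinge call [228.0, 210.8] 0.68 [0.4854 0.1955 0.04  ]
port_leaf_hinge call [233.5, 205.3] 0.81 [0.5111 0.195  0.04  ]
port_leaf call [208.9, 200.2] 0.69 [0.499  0.2634 0.04  ]
port_leaf call it knows: port_leaf_bar, port_leaf_hinge
slot_leaf call [352.6, 231.3] 0.62 [ 0.5617 -0.1165  0.04  ]
slot_leaf call it knows: port_leaf_bar, port_leaf_hinge
wrist 67.7797285435314 [0.0955 0.5712 0.3743]
port_leaf call it knows: port_leaf_bar, port_leaf_hinge
slot_leaf call it knows: port_leaf_bar, port_leaf_hinge
```

View pics/scene1.png

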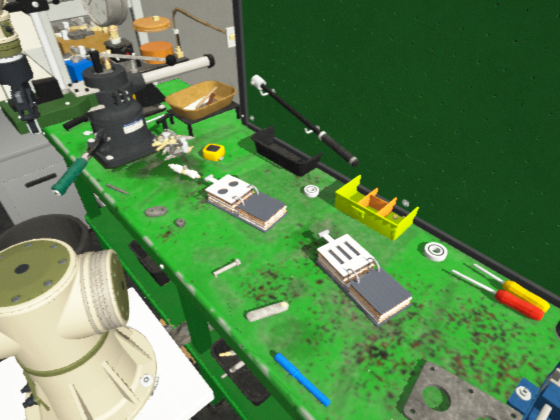

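View pics/side1.png

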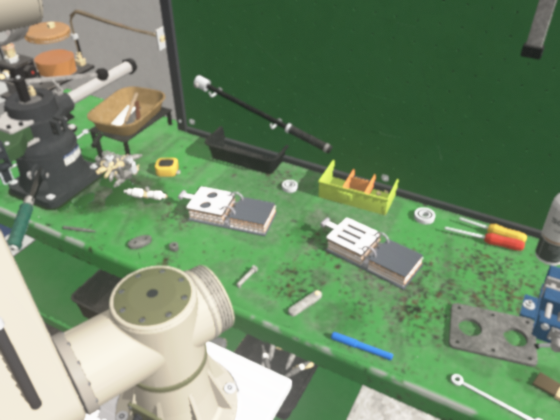

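The scene view shows the two-hole set at about (245,200), with its bar at about (205,180). The slotted set is at (345,255). Both cameras put the bar near (0.485, 0.339) and the hinge near (0.511, 0.20). That is about 141 mm apart, which fits the 143 mm given. Next I move above the bar with the finger line along the ring axis.

{"api": "jog_arm", "payload": {"moves": [{"slide": [-373, -116, 20], "angular": [0, 0, 63.5], "fingers": 0}, {"slide": [-373, -116, 20], "angular": [0, 0, 63.5], "fingers": 0}, {"slide": [-373, -116, 20], "angular": [0, 0, 63.5], "fingers": 0}, {"slide": [-373, -116, 20], "angular": [0, 0, 63.5], "fingers": 0}, {"slide": [-373, -116, 20], "angular": [0, 0, 63.5], "fingers": 0}, {"slide": [-373, -116, 20], "angular": [0, 0, 63.5], "fingers": 0}, {"slide": [-373, -116, 20], "angular": [0, 0, 63.5], "fingers": 0}, {"slide": [-373, -116, 20], "angular": [0, 0, 63.5], "fingers": 0}, {"slide": [-373, -116, 20], "angular": [0, 0, 63.5], "fingers": 0}, {"slide": [-373, -116, 20], "angular": [0, 0, 63.5], "fingers": 0}]}}

```text
clock: 1.88
tcp_pos: [0.4888, 0.336, 0.2218]
orientation: [0.001, 0.642, 0.767, 0.0]
wrist_force: [0.2, -0.1, -0.1]
finger_gap: 0.0859
grip_force: 0.0
```

{"api": "jog_arm", "payload": {"moves": [{"slide": [0, 0, 0], "fingers": 0}, {"slide": [0, 0, 0], "fingers": 0}, {"slide": [0, 0, 0], "fingers": 0}]}}

```text
schema error: expected keys fingers, slide, angular
```

```bash
python3 - <<'E'
from h import *
np.set_printoptions(precision=4,suppress=True)
s=get_state();print(s["clock"],s["tcp_pos"],rot(s["orientation"]),s["joint_pos"])
for n in ["wrist","scene","side"]:
    p=cam(n)
    if n=="wrist": save(p,n+"2.png")
    for t in ["port_leaf_bar","port_leaf_hinge"]:
        for r in tip_of(t,p)[:2]: print(n,t,r["point"],r["p"],atz(p,r["point"],.04))
E
```

```text
1.8833 [0.4888 0.336  0.2218] [[-0.1754  0.9845  0.0017]
 [ 0.9845  0.1754 -0.0007]
 [-0.001   0.0016 -1.    ]] [ 0.4677  0.3538  0.0533  1.2691 -0.0014  1.8622]
wrist port_leaf_bar [279.2, 183.4] 0.84 [0.4888 0.3457 0.04  ]
wrist port_leaf_hinge [275.7, 310.3] 0.94 [0.5106 0.201  0.04  ]
scene port_leaf_bar [204.6, 177.7] 0.63 [0.4768 0.3482 0.04  ]
scene port_leaf_hinge [245.2, 195.5] 0.61 [0.5127 0.2042 0.04  ]
side port_leaf_bar [184.4, 192.9] 0.88 [0.4945 0.3389 0.04  ]
side port_leaf_hinge [233.6, 203.1] 0.86 [0.519  0.1997 0.04  ]
```

View pics/wrist2.png

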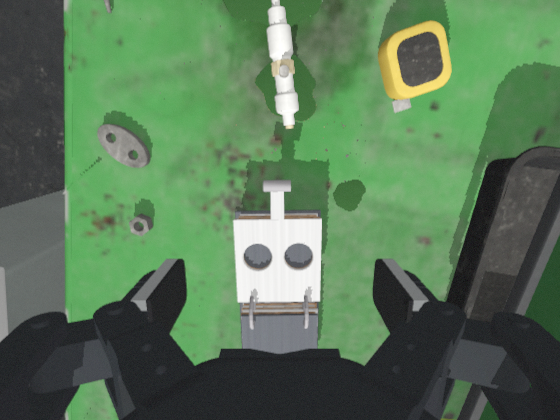

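In the wrist view the bar is at (277,186), the two holes are at (258,256) and (298,256), and the rings are at x=253 and x=307. The bar comes out at about (0.488, 0.343), 144 mm from the hinge at (0.511, 0.201), so it checks. I'll go down part of the way and look once more.

{"api": "jog_arm", "payload": {"moves": [{"slide": [7, 0, 35], "angular": [0, 0, 1], "fingers": 0}, {"slide": [7, 0, 70], "angular": [0, 0, 1], "fingers": 0}, {"slide": [7, 0, 100], "angular": [0, 0, 1], "fingers": 0.3}, {"slide": [7, 0, 110], "angular": [0, 0, 1], "fingers": 0.3}, {"slide": [7, 0, 110], "angular": [0, 0, 1], "fingers": 0.3}, {"slide": [7, 0, 110], "angular": [0, 0, 1], "fingers": 0.3}]}}

```text
clock: 2.83
tcp_pos: [0.483, 0.3465, 0.113]
orientation: [-0.0, 0.645, 0.764, -0.0]
wrist_force: [0.2, 0.0, -0.4]
finger_gap: 0.0597
grip_force: 0.0
```

```bash
python3 - <<'E'
from h import *
np.set_printoptions(precision=4,suppress=True)
s=get_state();print(s["clock"],s["tcp_pos"],rot(s["orientation"]),s["finger_gap"])
p=cam("wrist"); save(p,"wrist3.png")
for t in ["port_leaf_bar","port_leaf_hinge"]:
    for r in tip_of(t,p)[:2]:
        w=atz(p,r["point"],.04); print(t,r["point"],r["p"],w, rot(s["orientation"]).T@(w-s["tcp_pos"])*1000)
E
```

```text
2.8333 [0.483  0.3465 0.113 ] [[-0.1674  0.9859 -0.0001]
 [ 0.9859  0.1674  0.    ]
 [ 0.0001 -0.0001 -1.    ]] 0.05971241384015477
port_leaf_bar [283.1, 232.8] 0.78 [0.4881 0.342  0.04  ] [-5.3349  4.274  72.9893]
```

View pics/wrist3.png

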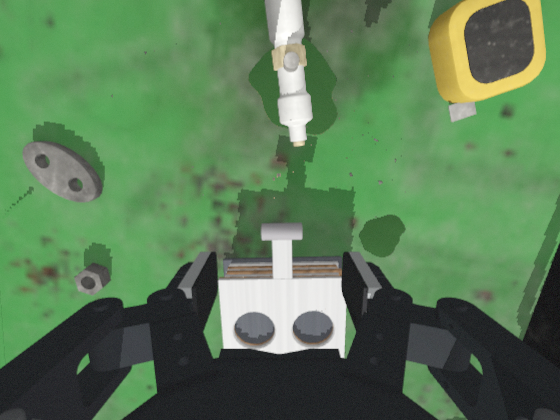

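The bar is at (282,232), centred between the fingers, and both ends are clear. I'll correct by −5 mm in x and +4 mm in y, then go down and close.

{"api": "jog_arm", "payload": {"moves": [{"slide": [-5, 4, 30], "angular": [0, 0, 0], "fingers": 0.3}, {"slide": [-5, 4, 60], "angular": [0, 0, 0], "fingers": 0.3}, {"slide": [-5, 4, 83], "angular": [0, 0, 0], "fingers": 0.3}, {"slide": [-5, 4, 83], "angular": [0, 0, 0], "fingers": 0.3}, {"slide": [-5, 4, 83], "angular": [0, 0, 0], "fingers": 0.5}, {"slide": [-5, 4, 83], "angular": [0, 0, 0], "fingers": 0.8}, {"slide": [-5, 4, 83], "angular": [0, 0, 0], "fingers": 0.8}, {"slide": [-5, 4, 83], "angular": [0, 0, 0], "fingers": 0.8}, {"slide": [-5, 4, 83], "angular": [0, 0, 0], "fingers": 0.8}], "squeeze": 30}}

```text
clock: 3.73
tcp_pos: [0.4856, 0.3419, 0.0316]
orientation: [-0.001, 0.645, 0.764, -0.001]
wrist_force: [-9.3, -2.1, 6.6]
finger_gap: 0.0273
grip_force: 29.2
```

```bash
python3 - <<'E'
from h import *
np.set_printoptions(precision=4,suppress=True)
s=get_state();print(s)
p=cam("wrist"); save(p,"wrist4.png")
for r in tip_of("port_leaf_bar",p)[:2]:
    w=atz(p,r["point"],.04); print(r["point"],r["p"],w, rot(s["orientation"]).T@(w-s["tcp_pos"])*1000)
# arc offsets in tool frame
Rm=rot(s["orientation"]); h=np.array([.511,.201,.04]); b=s["tcp_pos"]+Rm@[0,0,-.008]; d=b-h; print("d",d,np.linalg.norm(d))
r=np.linalg.norm(d[:2]); y=np.array([d[0]/r,d[1]/r,0])
for a in range(0,181,5):
    t=np.radians(a); print(a,np.round(Rm.T@(.143*((np.cos(t)-1)*y+np.sin(t)*np.array([0,0,1])))*1000).astype(int).tolist(),end=" ")
E
```

```text
{'clock': 3.7333, 'joint_pos': array([ 0.4774,  0.4931, -0.2283,  0.8525,  0.002 ,  1.8796]), 'qvel': array([-0.0004, -0.0003, -0.0017, -0.0014, -0.0026, -0.0001]), 'tau': array([ -2.6369, -51.0211,  29.0709,  -3.9957,  -0.8755,   0.0514]), 'tcp_pos': array([0.4856, 0.3419, 0.0316]), 'orientation': array([-0.0015,  0.6451,  0.7641, -0.001 ]), 'wrist_force': array([-9.312 , -2.0994,  6.6039]), 'ft_torque': array([-0.3321,  1.9834,  0.0693]), 'grip_force': 29.23830270767212, 'finger_gap': 0.027321015046705765}
[281.8, 280.5] 0.7 [0.4881 0.3434 0.04  ] [ 1.093   2.7684 -8.4562]
d [-0.0254  0.1409 -0.0004] 0.14313758167728358
0 [0, 0, 0] 5 [-1, 0, -12] 10 [-2, 0, -25] 15 [-5, 0, -37] 20 [-9, 0, -49] 25 [-13, 0, -60] 30 [-19, 0, -72] 35 [-26, 0, -82] 40 [-33, 0, -92] 45 [-42, 0, -101] 50 [-51, 0, -110] 55 [-61, 0, -117] 60 [-71, 0, -124] 65 [-82, 0, -130] 70 [-94, 0, -134] 75 [-106, 1, -138] 80 [-118, 1, -141] 85 [-130, 1, -143] 90 [-143, 1, -143] 95 [-155, 1, -143] 100 [-168, 1, -141] 105 [-180, 1, -138] 110 [-192, 1, -135] 115 [-203, 2, -130] 120 [-214, 2, -124] 125 [-225, 2, -117] 130 [-235, 2, -110] 135 [-244, 2, -101] 140 [-252, 2, -92] 145 [-260, 2, -82] 150 [-267, 2, -72] 155 [-273, 2, -61] 160 [-277, 3, -49] 165 [-281, 3, -37] 170 [-284, 3, -25] 175 [-285, 3, -13] 180 [-286, 3, 0]
```

View pics/wrist4.png

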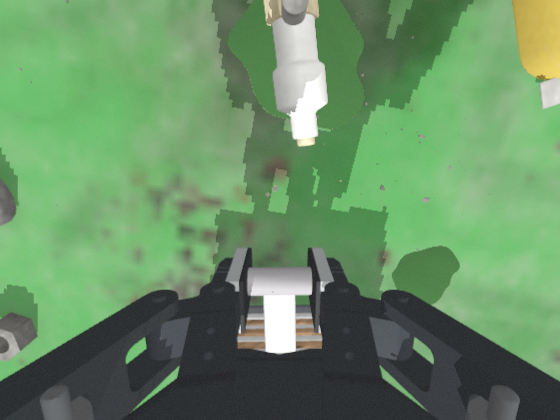

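The bar is held by its ends, with a pad at each side of (281,282) and a gap of 27 mm. I'll relieve the small side load and start the arc.

{"api": "jog_arm", "payload": {"moves": [{"slide": [0, -2, -1], "angular": [0, 0, 0], "fingers": 0.8}, {"slide": [-1, -2, -13], "angular": [0, 0, 0], "fingers": 0.8}, {"slide": [-2, -2, -26], "angular": [0, 0, 0], "fingers": 0.8}, {"slide": [-5, -2, -38], "angular": [0, 0, 0], "fingers": 0.8}, {"slide": [-9, -2, -50], "angular": [0, 0, 0], "fingers": 0.8}, {"slide": [-13, -2, -61], "angular": [0, 0, 0], "fingers": 0.8}, {"slide": [-19, -2, -73], "angular": [0, 0, 0], "fingers": 0.8}, {"slide": [-26, -2, -83], "angular": [0, 0, 0], "fingers": 0.8}, {"slide": [-33, -2, -93], "angular": [0, 0, 0], "fingers": 0.8}, {"slide": [-33, -2, -93], "angular": [0, 0, 0], "fingers": 0.8}]}}

```text
clock: 4.67
tcp_pos: [0.492, 0.3075, 0.1247]
orientation: [0.0, 0.646, 0.763, 0.0]
wrist_force: [-5.3, 1.2, -0.4]
finger_gap: 0.0271
grip_force: 30.2
```

{"api": "jog_arm", "payload": {"moves": [{"slide": [-9, -1, -9], "angular": [0, 0, 0], "fingers": 0.8}, {"slide": [-18, -1, -18], "angular": [0, 0, 0], "fingers": 0.8}, {"slide": [-28, -1, -25], "angular": [0, 0, 0], "fingers": 0.8}, {"slide": [-38, -1, -32], "angular": [0, 0, 0], "fingers": 0.8}, {"slide": [-49, -1, -38], "angular": [0, 0, 0], "fingers": 0.8}, {"slide": [-61, -1, -42], "angular": [0, 0, 0], "fingers": 0.8}, {"slide": [-73, -1, -46], "angular": [0, 0, 0], "fingers": 0.8}, {"slide": [-85, -1, -49], "angular": [0, 0, 0], "fingers": 0.8}, {"slide": [-97, -1, -51], "angular": [0, 0, 0], "fingers": 0.8}, {"slide": [-110, -1, -51], "angular": [0, 0, 0], "fingers": 0.8}]}}

```text
clock: 5.5
tcp_pos: [0.5122, 0.1995, 0.1751]
orientation: [0.002, 0.646, 0.764, 0.003]
wrist_force: [7.4, 3.3, 1.7]
finger_gap: 0.0274
grip_force: 30.6
```

```bash
python3 - <<'E'
from h import *
p=cam("scene"); save(p,"s5.png"); s=get_state(); print(s["tcp_pos"],s["wrist_force"],s["joint_pos"])
cv2.imwrite("pics/s5c.png",cv2.resize(p["color"][110:310,150:450,::-1],None,fx=2.5,fy=2.5))
E
```

```text
[0.51255585 0.1975302  0.17507436] [7.41418424 0.82527503 1.74443804] [ 2.22397513e-01  2.87426760e-01 -1.56499065e-01  1.12029141e+00
 -1.34327690e-03  1.62819980e+00]
```

View pics/s5c.png

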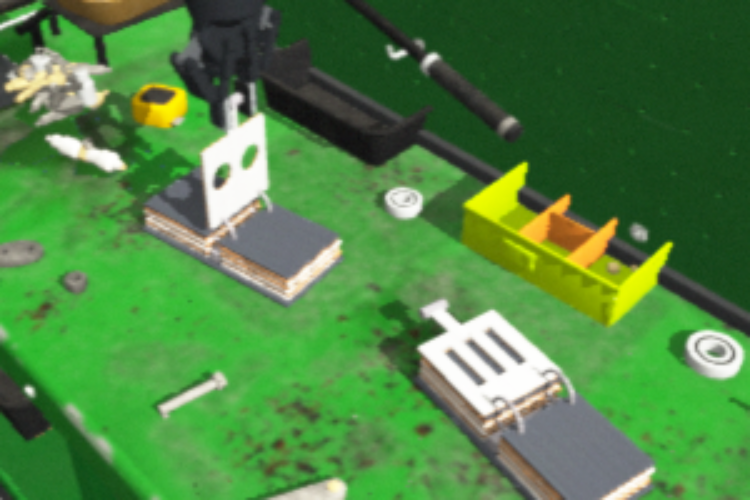

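The two-hole leaf stands upright at (235,170) in the crop, still held. The slot leaf is undisturbed. I'll continue over to the right.

{"api": "jog_arm", "payload": {"moves": [{"slide": [-12, 1, 0], "angular": [0, 0, 0], "fingers": 0.8}, {"slide": [-25, 2, 2], "angular": [0, 0, 0], "fingers": 0.8}, {"slide": [-37, 2, 5], "angular": [0, 0, 0], "fingers": 0.8}, {"slide": [-49, 2, 8], "angular": [0, 0, 0], "fingers": 0.8}, {"slide": [-60, 3, 13], "angular": [0, 0, 0], "fingers": 0.8}, {"slide": [-71, 3, 19], "angular": [0, 0, 0], "fingers": 0.8}, {"slide": [-82, 3, 26], "angular": [0, 0, 0], "fingers": 0.8}, {"slide": [-92, 3, 33], "angular": [0, 0, 0], "fingers": 0.8}, {"slide": [-101, 3, 42], "angular": [0, 0, 0], "fingers": 0.8}, {"slide": [-109, 3, 51], "angular": [0, 0, 0], "fingers": 0.8}]}}

```text
clock: 6.38
tcp_pos: [0.5328, 0.0913, 0.1233]
orientation: [0.003, 0.646, 0.763, 0.001]
wrist_force: [7.6, -1.1, 3.1]
finger_gap: 0.0277
grip_force: 32.3
```

{"api": "jog_arm", "payload": {"moves": [{"slide": [-8, 2, 10], "angular": [0, 0, 0], "fingers": 0.8}, {"slide": [-15, 2, 20], "angular": [0, 0, 0], "fingers": 0.8}, {"slide": [-21, 2, 31], "angular": [0, 0, 0], "fingers": 0.8}, {"slide": [-25, 2, 43], "angular": [0, 0, 0], "fingers": 0.8}, {"slide": [-29, 2, 55], "angular": [0, 0, 0], "fingers": 0.8}, {"slide": [-32, 2, 67], "angular": [0, 0, 0], "fingers": 0.8}, {"slide": [-33, 2, 79], "angular": [0, 0, 0], "fingers": 0.8}, {"slide": [-34, 2, 90], "angular": [0, 0, 0], "fingers": 0.8}, {"slide": [-34, 2, 90], "angular": [0, 0, 0], "fingers": 0.8}]}}

```text
clock: 7.13
tcp_pos: [0.539, 0.0589, 0.0305]
orientation: [0.001, 0.646, 0.763, 0.0]
wrist_force: [6.1, -3.0, 1.1]
finger_gap: 0.0271
grip_force: 33.5
```

```bash
python3 - <<'E'
from h import *
p=cam("wrist"); save(p,"w6.png"); s=get_state(); print(s["tcp_pos"],s["wrist_force"],s["joint_pos"])
E
```

```text
[0.53902577 0.05889282 0.03124319] [ 7.77332996 -1.78572253  0.42733381] [-3.88570729e-02  4.06993301e-01 -3.72818809e-01  7.89087762e-01
 -7.32853163e-04  1.36555784e+00]
```

View pics/w6.png

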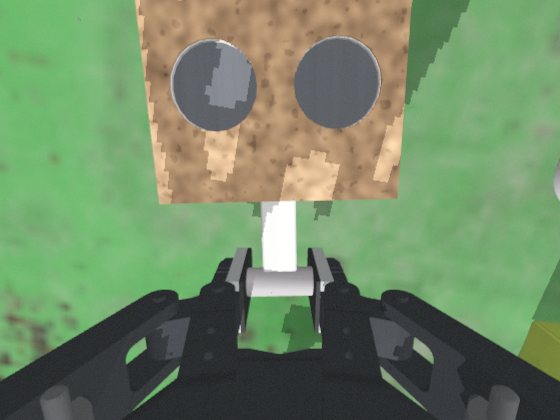

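The cork face is up, with the holes at (213,85) and (338,83), and the bar is at z≈0.04, so the leaf lies flat. I'll release and go straight up.

{"api": "jog_arm", "payload": {"moves": [{"slide": [0, 0, 0], "angular": [0, 0, 0], "fingers": 0.4}, {"slide": [0, 0, 0], "angular": [0, 0, 0], "fingers": 0.35}, {"slide": [0, 0, 0], "angular": [0, 0, 0], "fingers": 0.35}, {"slide": [0, 0, 0], "angular": [0, 0, 0], "fingers": 0.35}, {"slide": [0, 0, -15], "angular": [0, 0, 0], "fingers": 0.35}, {"slide": [0, 0, -40], "angular": [0, 0, 0], "fingers": 0.35}, {"slide": [0, 0, -75], "angular": [0, 0, 0], "fingers": 0.35}, {"slide": [0, 0, -115], "angular": [0, 0, 0], "fingers": 0.35}, {"slide": [0, 0, -150], "angular": [0, 0, 0], "fingers": 0.35}, {"slide": [0, 0, -150], "angular": [0, 0, 0], "fingers": 0.35}]}}

```text
clock: 8.02
tcp_pos: [0.541, 0.0601, 0.1897]
orientation: [0.004, 0.645, 0.764, 0.003]
wrist_force: [1.4, -0.2, 0.1]
finger_gap: 0.0558
grip_force: 0.0
```

```bash
python3 - <<'E'
from h import *
s=get_state(); print(s["tcp_pos"],s["wrist_force"],s["finger_gap"])
p=cam("scene")
cv2.imwrite("pics/s7c.png",cv2.resize(p["color"][110:310,150:450,::-1],None,fx=2.5,fy=2.5))
E
```

```text
[0.54103872 0.06013762 0.18966034] [ 1.42467095 -0.16658827  0.08071133] 0.05581599437733526
```

View pics/s7c.png

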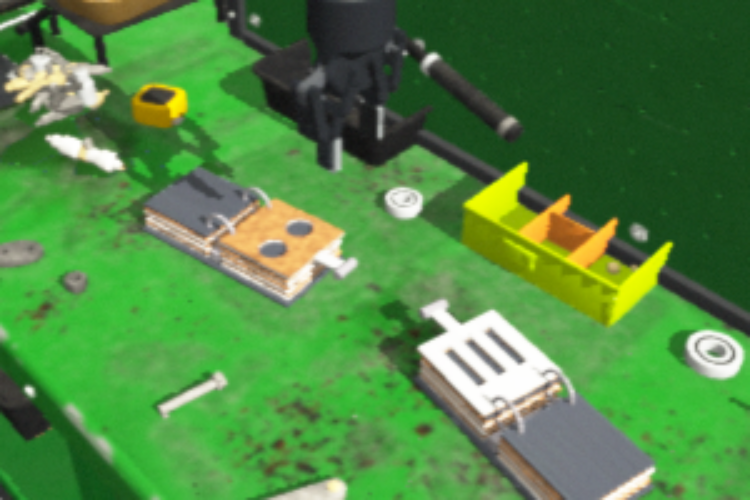

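The two-hole leaf lies flat on the right pile, cork up, at (285,240) in the crop. The slot leaf is untouched at (490,360), and the gripper is clear of everything.

```bash
python3 -c "
from workcell import *
print(hand_in())"
```

```text
the job is handed in; nothing more can be done
None
```

The two-hole leaf is turned over and lies flat on its set's right-hand pile with the cork face up; the slot leaf was not touched, and I handed the job in at about 8 s on the robot's clock.

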